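Clamp a tree-ring sample bar in the bench clamp

ROBOT

A 6-joint arm with a two-finger parallel gripper is mounted at the origin on the work surface. World frame = base frame: x ahead of the robot, y to its left, z up, the work surface at z = 0. Lengths are in m, angles in rad, forces in N, time in s.
With the tool pointing down it reaches from about 0.3 to 0.775 m from the base axis. Payload 14.6 kg.
Tool frame: the origin (TCP) lies at the very end of the fingers, on their centre line; the grasp point (between the pads) lies ctrl.pinch_z behind it (ctrl.pinch_z is the distance from the TCP to the grasp point, in m); z points along the fingers, y is the direction in which the jaws open and shut (so a half turn about z gives the same grasp; the last joint's range is limited). The gripper opens to 94 mm and grips with 3 to 60 N. Pads are 16 mm wide; open, the fingers measure 119 mm over their backs; the gripper's body (75 mm by 177 mm) begins 78 mm behind the grasp point.
Start: joints at [1.278, 0.3, 1.521, -0, 1.321, -0.067], TCP at [0.123, 0.536, 0.174] pointing down, gripper open.
Joint ranges: [-3.03, 3.03], [-0.79, 2.21], [0.23, 2.52], [-1.04, 4.18], [0, 3.07], [-2.55, 2.55]. Speed limits (rad/s): [2.22, 2.22, 2.57, 3.14, 3.14, 3.14].

INTERFACE

Orientations are given as a unit quaternion [w, x, y, z].
In Python, from plant import status, cams, ctrl gives the robot as it stands.
- The arm moves only by the tool play_rows, never from a script. Its argument "targets" is a list of rows, each a list of 3 entries, a list of its own where there are three numbers: the opening, from 0 (shut) to 1 (fully open), then the shift along the tool's x, y, z in mm, then the turn, a rotation vector about the tool's x, y, z in degrees. A call has 1 to 20 rows; each row is the pose to reach, as a shift and turn from the pose measured when the call began, along the tool's axes at that moment; what a row does not reach only later rows make up. A row lasts 1/10 s, in which the tool goes at most 50 mm and 8.59 degrees, less where a joint would pass 70% of its speed; a pose out of reach is approached as far as the arm can. A call with a gripper value outside its range is refused whole. The fingers move at their own pace and stop on an object; "squeeze" is the grip in N (left out, the last holds). Time passes only in rows, so rows that repeat a pose let the fingers close. It gives the time, the measured TCP pose, the force and the opening at its end, in the units of the state.
- status.read_state(): the state, without advancing time (a new reading comes with each control period).
- cams.capture(name): name is "side" or "top"; returns the picture (480x640x3 uint8, blue, green, red); there is no depth.
- cams.camera_info(name): a dict with "mtx" (3x3 intrinsics, pixels), "k1" (the pictures are not rectified: a ray, as slopes to the right and down, at radius r is drawn at 1 + k1 r^2 times it, then the intrinsics apply), "R" (3x3) and "t" (3): a world point X has camera coordinates R X + t. Camera axes: x right, y down, z forward; pixel columns grow to the right and rows downward; lengths in m; the calibration is good to about 2 mm. A picture is of the moment at which its call begins. camera_info takes no time and is no camera call.
- ctrl.hand_in(): hands the job in, once; it reports no verdict.
The state is a dict: "t": time; "qpos": joint angles; "qvel": joint speeds; "effort": joint torques, N m; "position": TCP position; "ee_rot": TCP orientation; "ft_force": force on the tool from outside, world axes, zero at the start; "wrist_torque": the same for the moment, N m; "grip_width": finger opening in m.
Only numpy, scipy, OpenCV 4.12 (cv2) and the standard library are available. Lean on these libraries where they do the work, as an engineer would, in place of code of your own. Each camera call takes 0.05 s, during which the arm holds its last target.

TASK

Push the wooden sample bar that lies in the bench clamp gently along its bed until its far end is fully home against the end stop. Then hold the T-handle of the clamp screw and turn it clockwise (seen from above) until the clearly rising resistance shows that the bar is firmly clamped, without overtightening: the soft wood must not be crushed. Let go, leaving the bar clamped against the stop and the other things on the bench where they are.

Things in the scene. Friction and masses are not known exactly. Their poses are not given: they have to be found in the camera images.
- clamp: Bed of the grey and steel bench clamp, fixed to the bench at a different place and yaw each time. Origin: on the vertical screw axis, at bench height. x runs along the bed from its open front end to the end stop, y left, z up. Base plate: x -130 to +85 mm, y +-45 mm, 14 mm high. The bar lies on the bed surface, 20 mm above the bench. Two rails, 34 mm apart, x -70 to +20 mm, rise to 28 mm.
- stop_face (a point): Middle of the end stop's face, 32 mm beyond the screw axis, 32 mm above the bench; axes as the clamp's. The stop is 44 mm wide, 20 to 40 mm above the bench. When the bar is home its far end bears on this face. It is hard steel: arrive slowly (30 mm/s or less) and stop at a few N.
- clamp_nose (a point): Front of the clamp's arm, on its top: x = -24 mm, 108 mm above the bench. The arm, 36 mm wide, reaches here over the bar from a column behind the stop (x 48 to 80 mm); its underside is 84 mm above the bench. A brass collar, 24 mm wide, stands 6 mm above it on the screw axis.
- sample: The wooden sample bar with dark ring lines, 120 mm long (x), 30 mm wide (y), 24 mm high, about 70 g. Origin: middle of its underside. It lies on the bed between the rails, x along the clamp's x, 8 to 32 mm short of the stop. At the start only friction holds it; it slides easily.
- sample_end (a point): Centre of the bar's near end face (the one to push), 60 mm from the bar's middle, 12 mm above the bed. The bar is home when this point is 120 mm short of the stop face along the clamp's x; it is then 88 mm in front of the screw axis.
- handle_grip (a point): Middle of the steel T-handle's cross bar, on the vertical screw axis, 146 mm above the bench. Cross bar: 78 mm long (point x), 12 mm wide (y), 12 mm high, flat upright sides to grip across y; the stem below is 10 mm thick, 26 mm are free under the bar. Turns about the vertical; it neither rises nor sinks and stays where it is left. Clockwise from above tightens.
- screw_axis (a point): A point on the screw axis, 100 mm above the bench (in the arm). The screw turns against a steady friction of up to 0.22 N m, often not felt while still: compare like readings. The round pad below sinks 5 mm per rad; at first it is 2.5 to 10 mm above the bar (0.5 to 2 rad), set differently each time, so the handle's angle does not tell.
- pad_guide (a point): A point on the screw axis on the arm's underside, 84 mm above the bench, where the pad's spindle comes out. Once the pad touches the bar, a stiff spring makes the resistance grow by about 0.3 N m per rad: 0.075 N m above free turning is firm enough (15 N on the bar), 0.21 N m above it (42 N) crushes the wood. Aim at about 0.14 N m above free turning.
- dish: Bystander, to be left alone: a round flat covered dish, 90 mm across, 14 mm high; origin at the centre of its underside.
- vial: Bystander, to be left alone: a small capped jar, 28 mm across, 55 mm high; origin at the centre of its underside.
- forceps: Bystander, to be left alone: steel forceps lying flat, 130 mm long, 6 mm high; origin under the middle.
- pen: Bystander, to be left alone: a black pen lying flat, 110 mm long, 10 mm thick; origin under the middle.
- spare_bar: Bystander, to be left alone: a second, shorter pale wooden bar on the bench, 75 x 24 x 18 mm, not part of the job; origin under its middle.
- slide_box: Bystander, to be left alone: a closed grey box, 85 x 60 x 30 mm; origin under its middle.
Not all that is in view belongs to the job. Of the things like the sample, leave any that is turquoise; of the rest the larger one is meant.

How it is judged:
By the outcome, as a careful person would: the job done as asked, in the order asked, and still so for the second after the job is handed in, with the robot touching nothing.
It also fails if it takes over 72 s, if anything falls off the work surface, if the arm or the gripper's body presses on something with over 40 N, if the wrist force passes 120 N, or if a joint passes its speed limit or range.

## Working session

There is one attempt and no reset: what is moved stays moved. The work goes in short steps, Python scripts to look and compute and a tool call to move; the robot and the scene stay as the last step left them, time stands still between calls to the robot, and variables do not carry over. Pictures are saved under pics/ and viewed, and the job is handed in when it is done.

Besides the shell and the picture viewer there is one more tool, called after "Request:" as name([rows], argument=value, ...), one row to a line, values as JSON. play_rows: Moves the arm, as the interface text tells. Its arguments: {"type":"object","properties":{"targets":{"type":"array"},"squeeze":{"type":"number"}},"required":["targets"]}

```bash
ls; mkdir -p pics; python3 - <<'E'
from plant import status,cams,ctrl
import cv2
print(status.read_state(), ctrl.pinch_z)
for n in("side","top"):
    cv2.imwrite(f"pics/{n}0.png",cams.capture(n)); print(n,cams.camera_info(n))
E
```

```text
pics
{'t': 0.0, 'qpos': array([ 1.27840590e+00,  3.00487631e-01,  1.52159159e+00, -4.55700448e-05,
        1.32066595e+00, -6.66030758e-02]), 'qvel': array([ 8.21477562e-05, -1.47874550e-03, -1.80201332e-03, -1.25599662e-03,
        1.18628726e-03,  5.39968774e-04]), 'effort': array([ 9.79449615e-04, -5.31799829e+01, -3.52746570e+01,  7.09049148e-02,
        2.43029022e-02, -6.33859395e-05]), 'position': array([0.12306277, 0.53575243, 0.17367283]), 'ee_rot': array([-8.11633826e-05,  1.12648390e-01,  9.93634746e-01, -5.70937966e-04]), 'ft_force': array([ 0.56252505,  0.8240497 , -0.11863607]), 'wrist_torque': array([-0.00121164,  0.00482481, -0.00839156]), 'grip_width': 0.09408756195508552} 0.0188
side {'mtx': array([[458.26927851,   0.        , 327.35814617],
       [  0.        , 458.26927851, 234.87002499],
       [  0.        ,   0.        ,   1.        ]]), 'k1': -0.09748307734364672, 'R': array([[ 0.99479712, -0.10031985, -0.01773766],
       [-0.06993331, -0.54584602, -0.83496195],
       [ 0.07408122,  0.83185819, -0.55002175]]), 't': array([-0.53479054,  0.14983303,  0.78540318])}
top {'mtx': array([[582.98797515,   0.        , 308.76661826],
       [  0.        , 582.98797515, 240.88794359],
       [  0.        ,   0.        ,   1.        ]]), 'k1': -0.1563163140483186, 'R': array([[ 1.75831252e-03, -9.99973909e-01, -7.00642292e-03],
       [-9.86593339e-01, -5.91328236e-04, -1.63196916e-01],
       [ 1.63188515e-01,  7.19944136e-03, -9.86568637e-01]]), 't': array([0.04687765, 0.57983186, 1.03166102])}
```

View pics/side0.png

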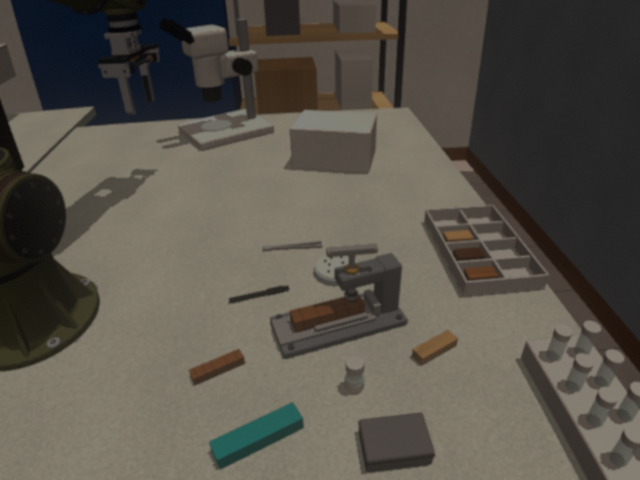

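View pics/top0.png

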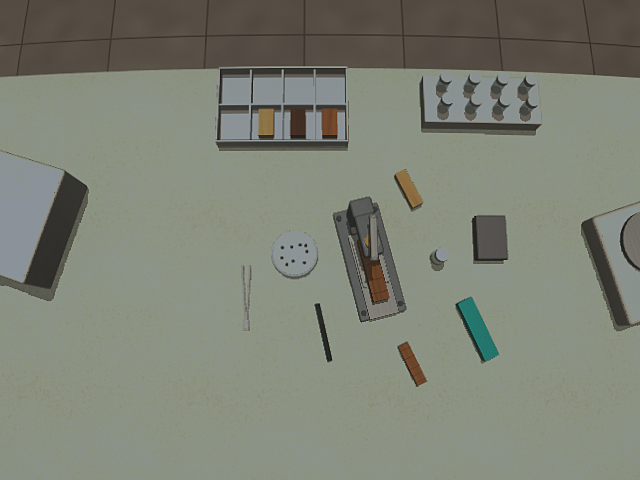

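```bash
python3 - <<'E'
import cv2
a=cv2.imread("pics/top0.png")[185:335,300:460]; cv2.imwrite("pics/tc.png",cv2.resize(a,None,fx=4,fy=4,interpolation=cv2.INTER_CUBIC))
a=cv2.imread("pics/side0.png")[225:365,255:425]; cv2.imwrite("pics/sc.png",cv2.resize(a,None,fx=4,fy=4,interpolation=cv2.INTER_CUBIC))
E
```

```text
(no output)
```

View pics/tc.png

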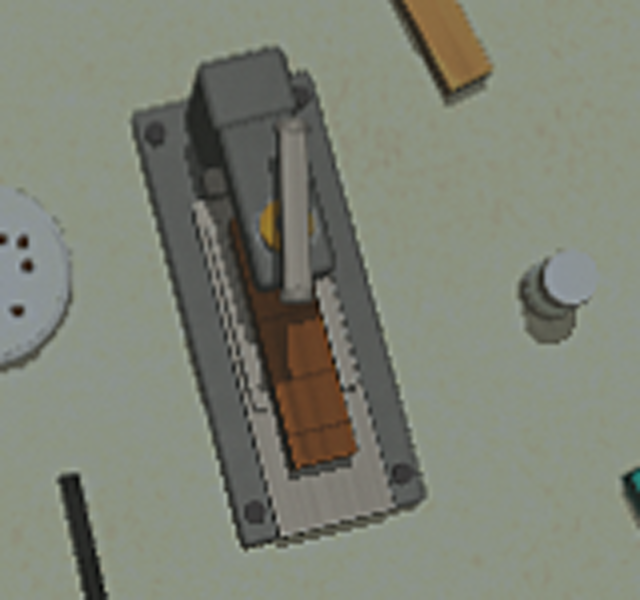

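View pics/sc.png

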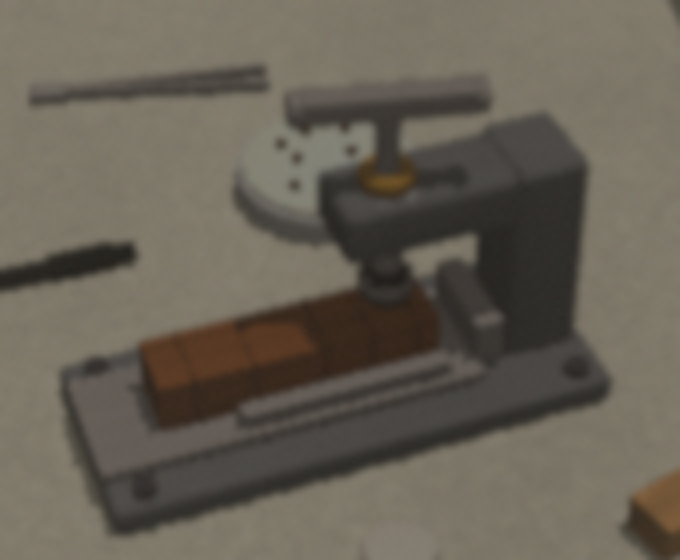

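```bash
cat > h.py <<'E'
import numpy as np,cv2
from plant import cams
def ray(n,uv):
    c=cams.camera_info(n);K=c["mtx"];R=c["R"]
    d=np.array([c["k1"],0,0,0,0.])
    p=cv2.undistortPoints(np.array([[uv]],float),K,d)[0,0]
    return -R.T@c["t"],R.T@np.array([p[0],p[1],1])
def onz(n,uv,z):
    o,d=ray(n,uv);return o+d*(z-o[2])/d[2]
def proj(n,X):
    c=cams.camera_info(n)
    return cv2.projectPoints(np.array([X],float),cv2.Rodrigues(c["R"])[0],c["t"],c["mtx"],np.array([c["k1"],0,0,0,0.]))[0][0,0]
def tri(uv1,uv2):
    o1,d1=ray("top",uv1);o2,d2=ray("side",uv2)
    s,r,_,_=np.linalg.lstsq(np.c_[d1,-d2],o2-o1,rcond=None)
    a=o1+d1*s[0];b=o2+d2*s[1];return (a+b)/2,np.linalg.norm(a-b)
tc=lambda u,v:((u+.5)/4-.5+300,(v+.5)/4-.5+185)
sc=lambda u,v:((u+.5)/4-.5+255,(v+.5)/4-.5+225)
E
python3 - <<'E'
from h import *
np.set_printoptions(precision=4,suppress=True)
print("cam",ray("top",(0,0))[0],ray("side",(0,0))[0])
P={k:onz("top",tc(*v),.014) for k,v in dict(TL=(135,115),BL=(242,548),BR=(424,492),TR=(307,70)).items()}
for k in P: print(k,P[k])
print(*(np.linalg.norm(P[a]-P[b]) for a,b in("TL BL".split(),"BL BR".split(),"BR TR".split(),"TR TL".split())))
for a,b in(("BL","TL"),("BR","TR")):
    d=P[a]-P[b]; print("yaw",np.degrees(np.arctan2(-d[1],-d[0])))
for n,e in(("top",((291,120),(297,298))),("side",None)):
    if e:
        q=[onz(n,tc(*x),.152) for x in e];print("handle",q,(q[0]+q[1])/2,np.linalg.norm(q[0]-q[1]))
print("side handle top ends", [onz("side",sc(*x),.152) for x in ((290,93),(488,80))])
print("tri",tri(tc(291,120),sc(488,82)),tri(tc(297,298),sc(290,95)))
print("bar end top edge", [onz("top",tc(*x),.044) for x in ((295,472),(355,455))])
E
```

```text
cam [0.4036 0.0398 1.1128] [ 0.4843 -0.6252  0.5476]
TL [0.6391 0.0005 0.014 ]
BL [ 0.432  -0.0487  0.014 ]
BR [ 0.458 -0.135  0.014]
TR [ 0.6615 -0.0829  0.014 ]
0.21282712536378126 0.09005747473832708 0.21004494906682755 0.08637283241009011
yaw 13.373230737053431
yaw 14.345608437879518
handle [array([ 0.6075, -0.0603,  0.152 ]), array([ 0.5318, -0.0616,  0.152 ])] [ 0.5697 -0.061   0.152 ] 0.07563317877075847
side handle top ends [array([ 0.5337, -0.0622,  0.152 ]), array([ 0.6091, -0.0632,  0.152 ])]
tri (array([ 0.6089, -0.0607,  0.1492]), np.float64(0.0015758990099984278)) (array([ 0.5329, -0.0617,  0.1506]), np.float64(0.001665734895668106))
bar end top edge [array([ 0.4659, -0.0709,  0.044 ]), array([ 0.4736, -0.0987,  0.044 ])]
```

```bash
cat >> h.py <<'E'
from plant import status
from scipy.spatial.transform import Rotation as Ro
AX=np.array([.5697,-.061]);YAW=14.0
def clampxy(x,y=0,yaw=None):
    a=np.radians(YAW if yaw is None else yaw);return AX+np.array([np.cos(a)*x-np.sin(a)*y,np.sin(a)*x+np.cos(a)*y])/1000
def inclamp(p):
    a=np.radians(YAW);d=(np.array(p[:2])-AX)*1000
    return np.array([np.cos(a)*d[0]+np.sin(a)*d[1],-np.sin(a)*d[0]+np.cos(a)*d[1]])
def rel(xy,z,yaw):
    s=status.read_state();q=s["ee_rot"];R=Ro.from_quat([q[1],q[2],q[3],q[0]])
    y=np.radians(yaw);X=np.array([np.cos(y),np.sin(y),0]);Z=np.array([0,0,-1.]);T=Ro.from_matrix(np.c_[X,np.cross(Z,X),Z])
    print("shift",np.round(R.inv().apply(np.array([*xy,z])-s["position"])*1000,1),"turn",np.round(np.degrees((R.inv()*T).as_rotvec()),2))
def st():
    s=status.read_state();q=s["ee_rot"];X=Ro.from_quat([q[1],q[2],q[3],q[0]]).as_matrix()[:,0]
    print("t",round(s["t"],2),"pos",np.round(s["position"],4),"clamp",np.round(inclamp(s["position"]),1),"yaw",round(np.degrees(np.arctan2(X[1],X[0]))%360,2),"F",np.round(s["ft_force"],2),"T",np.round(s["wrist_torque"],4),"w",round(s["grip_width"],4),"q6",round(s["qpos"][5],2))
E
python3 - <<'E'
from h import *
st();print(clampxy(-123));rel(clampxy(-123),.174,194)
for p in [(-88,0,44),(-103,0,44)]:
    pass
# check overlay
im=cv2.imread("pics/top0.png");
for x,y,z in [(-130,45,14),(-130,-45,14),(85,45,14),(85,-45,14),(-70,17,28),(-24,18,108),(-24,-18,108),(32,22,40),(32,-22,40),(-103,15,44),(-103,-15,44)]:
    q=proj("top",[*clampxy(x,y),z/1000]);print((x,y,z),np.round((q-[300,185])*4))
E
```

```text
t 0.1 pos [0.1231 0.5358 0.1738] clamp [-289.   687.1] yaw 167.06 F [-0.11  0.12  0.25] T [-0.0015 -0.0004 -0.0128] w 0.094 q6 -0.07
[ 0.45035363 -0.09075639]
shift [-4.593e+02 -5.374e+02  2.000e-01] turn [-5.000e-02 -2.000e-02 -2.694e+01]
(-130, 45, 14) [241. 545.]
(-130, -45, 14) [425. 498.]
(85, 45, 14) [128. 109.]
(85, -45, 14) [308.  65.]
(-70, 17, 28) [269. 404.]
(-24, 18, 108) [257. 287.]
(-24, -18, 108) [336. 267.]
(32, 22, 40) [205. 193.]
(32, -22, 40) [296. 171.]
(-103, 15, 44) [294. 470.]
(-103, -15, 44) [357. 454.]
```

Request:
play_rows([
  [0,[-40,-45,0],[0,0,-3]],
  [0,[-75,-85,0],[0,0,-6]],
  [0,[-110,-125,0],[0,0,-9]],
  [0,[-145,-165,0],[0,0,-12]],
  [0,[-180,-205,0],[0,0,-15]],
  [0,[-215,-245,0],[0,0,-18]],
  [0,[-250,-285,0],[0,0,-21]],
  [0,[-285,-325,0],[0,0,-24]],
  [0,[-320,-365,0],[0,0,-27]],
  [0,[-355,-405,0],[0,0,-27]],
  [0,[-390,-445,0],[0,0,-27]],
  [0,[-420,-485,0],[0,0,-27]],
  [0,[-440,-515,0],[0,0,-27]],
  [0,[-455,-532,0],[0,0,-27]],
  [0,[-459.3,-537.4,0],[0,0,-27]],
  [0,[-459.3,-537.4,0],[0,0,-27]],
  [0,[-459.3,-537.4,0],[0,0,-27]],
  [0,[-459.3,-537.4,0],[0,0,-27]],
])

```text
t: 1.9
position: [0.4501, -0.0896, 0.1744]
ee_rot: [-0.0, -0.123, 0.992, -0.0]
ft_force: [0.4, 0.1, 0.2]
grip_width: 0.0006
```

```bash
python3 - <<'E'
from h import *
st();rel(clampxy(-123),.030,194)
E
```

```text
t 1.9 pos [ 0.4501 -0.0896  0.1744] clamp [-123.     1.2] yaw 194.15 F [0.44 0.11 0.19] T [0.037  0.0257 0.0084] w 0.0006 q6 -2.09
shift [ -0.   -1.1 144.4] turn [-0.05 -0.02  0.15]
```

Request:
play_rows([
  [0,[0,-1,30],[0,0,0]],
  [0,[0,-1,60],[0,0,0]],
  [0,[0,-1,90],[0,0,0]],
  [0,[0,-1,115],[0,0,0]],
  [0,[0,-1,132],[0,0,0]],
  [0,[0,-1,140],[0,0,0]],
  [0,[0,-1,144],[0,0,0]],
  [0,[0,-1,144],[0,0,0]],
  [0,[0,-1,144],[0,0,0]],
  [0,[0,-1,144],[0,0,0]],
])

```text
t: 2.9
position: [0.4507, -0.0907, 0.0311]
ee_rot: [0.0, -0.123, 0.992, -0.001]
ft_force: [-0.5, 0.6, -0.0]
grip_width: 0.0003
```

```bash
python3 - <<'E'
from h import *
st()
cv2.imwrite("pics/s1.png",cams.capture("side")[200:380,230:440].repeat(3,0).repeat(3,1))
E
```

```text
t 2.9 pos [ 0.4507 -0.0907  0.0311] clamp [-122.7   -0. ] yaw 194.16 F [-0.55  0.55 -0.02] T [ 0.0279 -0.0436  0.0065] w 0.0003 q6 -2.09
```

View pics/s1.png

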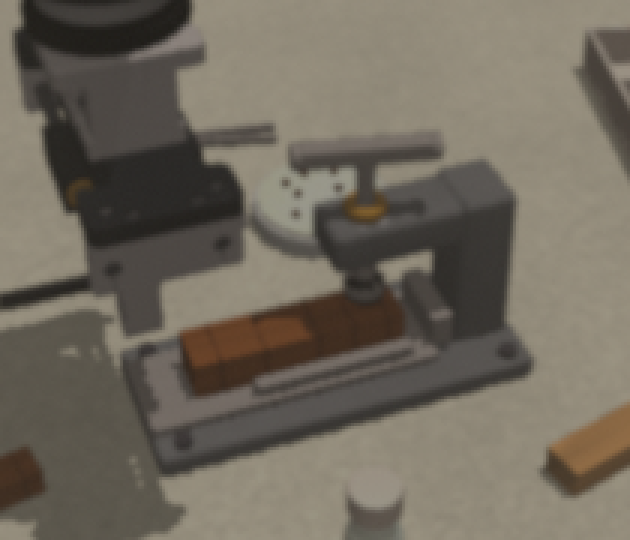

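Request:
play_rows([
  [0,[-2,0,0],[0,0,0]],
  [0,[-4,0,0],[0,0,0]],
  [0,[-6,0,0],[0,0,0]],
  [0,[-8,0,0],[0,0,0]],
  [0,[-10,0,0],[0,0,0]],
  [0,[-12,0,0],[0,0,0]],
  [0,[-14,0,0],[0,0,0]],
  [0,[-16,0,0],[0,0,0]],
  [0,[-18,0,0],[0,0,0]],
  [0,[-20,0,0],[0,0,0]],
])

```text
t: 3.95
position: [0.4702, -0.0858, 0.031]
ee_rot: [0.0, -0.123, 0.992, -0.001]
ft_force: [-0.8, -0.6, 0.7]
grip_width: 0.0004
```

```bash
python3 - <<'E'
from h import *
st()
cv2.imwrite("pics/s2.png",cams.capture("side")[200:380,230:440].repeat(3,0).repeat(3,1))
E
```

```text
t 3.95 pos [ 0.4702 -0.0858  0.031 ] clamp [-102.6    0. ] yaw 194.15 F [-0.84 -0.64  0.66] T [ 0.0392 -0.0056  0.0345] w 0.0004 q6 -2.07
```

View pics/s2.png

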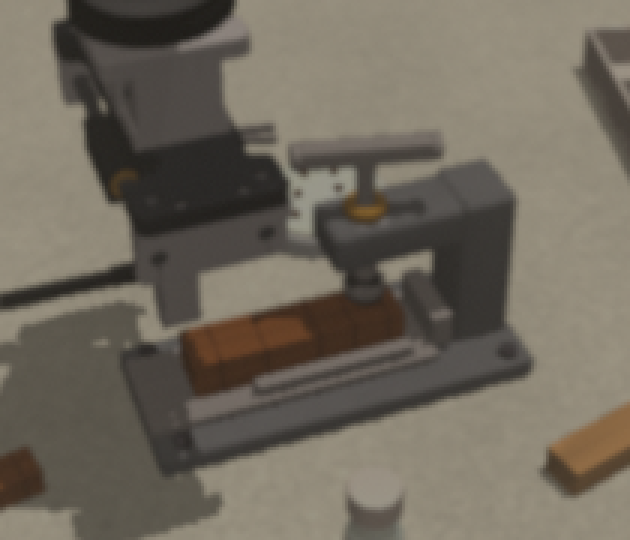

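```bash
python3 - <<'E'
from h import *
s=status.read_state()["position"]
f=lambda X:np.round((proj("side",X)-[230,200])*3)
print("tcp",f(s),"bar end",f([*clampxy(-103,15),.044]),f([*clampxy(-103,-15),.044]),f([*clampxy(-103,-15),.020]))
print("tri of end corner R",tri(tc(355,455),((190)/3+230,(357)/3+200)), inclamp(tri(tc(355,455),((190)/3+230,(357)/3+200))[0]))
cv2.imwrite("pics/t2.png",cv2.resize(cams.capture("top")[185:335,300:460],None,fx=4,fy=4,interpolation=cv2.INTER_CUBIC))
E
```

```text
tcp [182. 362.] bar end [172. 327.] [187. 364.] [190. 396.]
tri of end corner R (array([ 0.47424834, -0.09829699,  0.0463896 ]), np.float64(0.0016364676021074311)) [-101.6392963   -13.09726773]
```

View pics/t2.png

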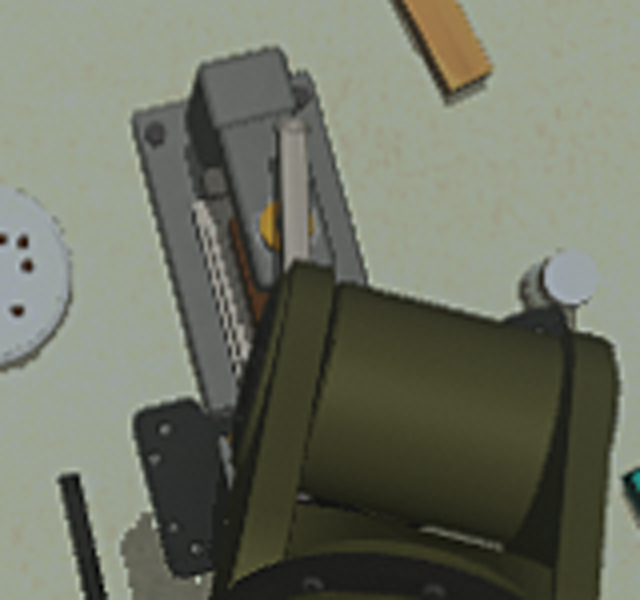

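```bash
python3 - <<'E'
from h import *
im=cams.capture("side")
a=cv2.resize(im[220:345,240:360],None,fx=6,fy=6,interpolation=cv2.INTER_CUBIC)
a=np.clip(a*1.8,0,255).astype(np.uint8)[:600]
s=status.read_state()["position"]
for z in (.031,.0498,.070,.09,.128):
  for y,c in((0,(0,0,255)),(-12.5,(255,0,0)),(12.5,(0,255,0))):
    q=(proj("side",[*clampxy(-102.6,y),z])-[240,220])*6
    cv2.circle(a,tuple(int(v) for v in q),4,c,-1)
cv2.imwrite("pics/s3.png",a)
E
```

```text
(no output)
```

View pics/s3.png

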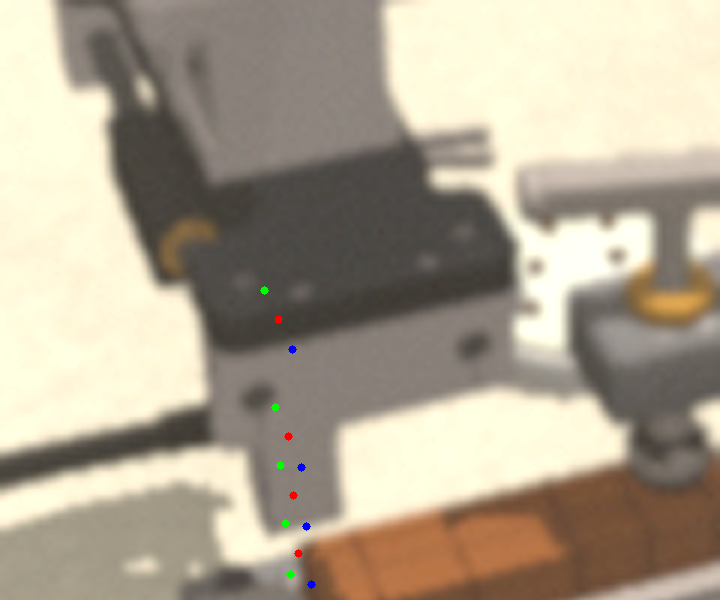

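```bash
python3 - <<'E'
from h import *
im=cv2.imread("pics/side0.png")
a=cv2.resize(im[0:140,60:220],None,fx=5,fy=5,interpolation=cv2.INTER_CUBIC)
a=np.clip(a*1.8,0,255).astype(np.uint8)
y=np.radians(77.06)
for z in (.174,.214):
  for o,c in((0,(0,0,255)),(-47,(255,0,0)),(47,(0,255,0))):
    q=(proj("side",[.123+o/1000*np.cos(y),.536+o/1000*np.sin(y),z])-[60,0])*5
    cv2.circle(a,tuple(int(v) for v in q),4,c,-1)
cv2.imwrite("pics/s4.png",a[:600])
E
```

```text
(no output)
```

View pics/s4.png

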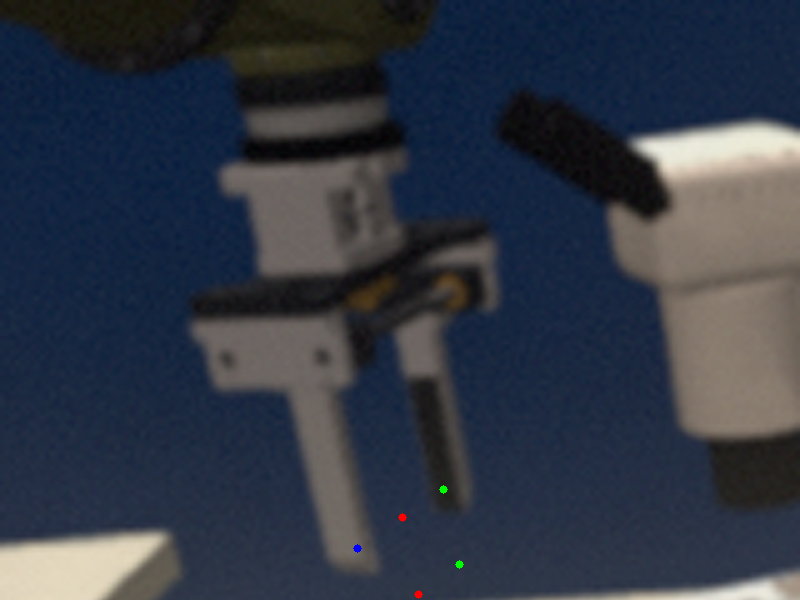

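```bash
python3 - <<'E'
from h import *
s=status.read_state()
for dz in (0,.038):
  for lx,ly in((-37.5,88.5),(37.5,88.5),(37.5,-88.5),(-37.5,-88.5)):
    q=proj("top",[*clampxy(-102.6+lx,ly),.128+.02+dz]);print(dz,lx,ly,np.round((q-[300,185])*4))
    q=proj("side",[*clampxy(-102.6+lx,ly),.128+dz]);print("      side s3",np.round((q-[240,220])*6))
E
```

```text
0 -37.5 88.5 [171. 586.]
      side s3 [ 56. 160.]
0 37.5 88.5 [126. 410.]
      side s3 [324. 104.]
0 37.5 -88.5 [534. 307.]
      side s3 [544. 509.]
0 -37.5 -88.5 [582. 480.]
      side s3 [222. 592.]
0.038 -37.5 88.5 [175. 585.]
      side s3 [40. 41.]
0.038 37.5 88.5 [129. 402.]
      side s3 [315. -14.]
0.038 37.5 -88.5 [553. 295.]
      side s3 [541. 379.]
0.038 -37.5 -88.5 [604. 475.]
      side s3 [207. 460.]
```

Request:
play_rows([
  [0,[5,0,0],[0,0,0]],
  [0,[10,0,0],[0,0,0]],
  [0,[15,0,0],[0,0,0]],
  [0,[19,0,0],[0,0,0]],
  [0,[19,0,4],[0,0,0]],
  [0,[19,0,8],[0,0,0]],
  [0,[19,0,12],[0,0,0]],
  [0,[19,0,16],[0,0,0]],
  [0,[19,0,20],[0,0,0]],
  [0,[19,0,24],[0,0,0]],
  [0,[19,0,26],[0,0,0]],
  [0,[19,0,28],[0,0,0]],
  [0,[19,0,30],[0,0,0]],
  [0,[19,0,30],[0,0,0]],
  [0,[19,0,30],[0,0,0]],
])

```text
t: 5.6
position: [0.4517, -0.0905, 0.001]
ee_rot: [0.0, -0.123, 0.992, -0.001]
ft_force: [0.1, 0.8, -0.0]
grip_width: 0.0005
```

```bash
python3 - <<'E'
from h import *
st()
im=cams.capture("side")
a=cv2.resize(im[220:345,240:360],None,fx=6,fy=6,interpolation=cv2.INTER_CUBIC)
a=np.clip(a*1.8,0,255).astype(np.uint8)[150:]
s=status.read_state()["position"]
for dz in (.03,.04):
  for y,c in((0,(0,0,255)),(-12.5,(255,0,0))):
    q=(proj("side",[*clampxy(inclamp(s)[0],y),s[2]+dz])-[240,220])*6
    cv2.circle(a,(int(q[0]),int(q[1])-150),3,c,-1)
cv2.imwrite("pics/s5.png",a)
E
```

```text
t 5.6 pos [ 0.4517 -0.0905  0.001 ] clamp [-1.216e+02 -1.000e-01] yaw 194.16 F [ 0.06  0.84 -0.04] T [ 0.0304  0.0355 -0.0194] w 0.0005 q6 -2.09
```

View pics/s5.png

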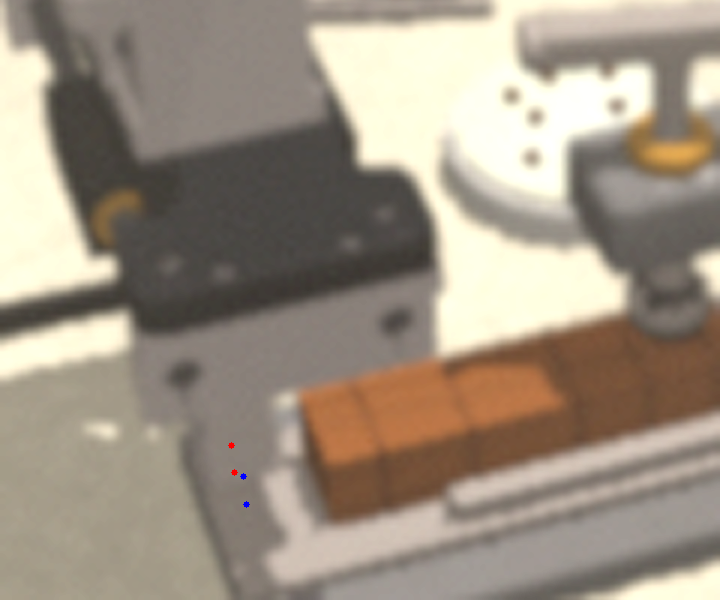

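Request:
play_rows([
  [0,[0,0,2],[0,0,0]],
  [0,[0,0,4],[0,0,0]],
  [0,[0,0,6],[0,0,0]],
  [0,[0,0,8],[0,0,0]],
  [0,[0,0,9],[0,0,0]],
  [0,[0,0,10],[0,0,0]],
])

```text
t: 6.25
position: [0.4517, -0.0905, -0.009]
ee_rot: [0.0, -0.123, 0.992, -0.001]
ft_force: [-0.4, 0.1, -0.2]
grip_width: 0.0002
```

Request:
play_rows([
  [0,[0,0,1],[0,0,0]],
  [0,[0,0,2],[0,0,0]],
])

```text
t: 6.45
position: [0.4518, -0.0905, -0.011]
ee_rot: [0.0, -0.123, 0.992, -0.001]
ft_force: [-3.8, 1.3, 16.0]
grip_width: 0.0003
```

Request:
play_rows([
  [0,[0,0,1],[0,0,0]],
  [0,[0,0,2],[0,0,0]],
])

```text
t: 6.65
position: [0.452, -0.0906, -0.0113]
ee_rot: [0.001, -0.123, 0.992, -0.001]
ft_force: [-18.3, 3.4, 48.8]
grip_width: 0.0007
```

Request:
play_rows([
  [0,[0,0,-4],[0,0,0]],
  [0,[0,0,-8],[0,0,0]],
  [0,[0,0,-8],[0,0,0]],
  [0,[0,0,-8],[0,0,0]],
])

```text
t: 7.05
position: [0.452, -0.0905, -0.0034]
ee_rot: [0.001, -0.123, 0.992, -0.001]
ft_force: [0.5, -0.8, -0.1]
grip_width: 0.0007
```

```bash
python3 - <<'E'
from h import *
st()
E
```

```text
t 7.05 pos [ 0.452  -0.0905 -0.0034] clamp [-121.4   -0.2] yaw 194.16 F [ 0.49 -0.79 -0.11] T [ 0.028   0.0062 -0.045 ] w 0.0007 q6 -2.09
```

Request:
play_rows([
  [0,[-2,0,0],[0,0,0]],
  [0,[-4,0,0],[0,0,0]],
  [0,[-6,0,0],[0,0,0]],
  [0,[-8,0,0],[0,0,0]],
  [0,[-10,0,0],[0,0,0]],
  [0,[-12,0,0],[0,0,0]],
  [0,[-14,0,0],[0,0,0]],
  [0,[-16,0,0],[0,0,0]],
  [0,[-18,0,0],[0,0,0]],
])

```text
t: 7.95
position: [0.4696, -0.0861, -0.0034]
ee_rot: [0.0, -0.123, 0.992, -0.001]
ft_force: [0.5, -0.9, 0.3]
grip_width: 0.0006
```

```bash
python3 - <<'E'
from h import *
st()
cv2.imwrite("pics/s6.png",cams.capture("side")[200:380,230:440].repeat(3,0).repeat(3,1))
E
```

```text
t 7.95 pos [ 0.4696 -0.0861 -0.0034] clamp [-1.032e+02 -1.000e-01] yaw 194.16 F [ 0.47 -0.95  0.34] T [-0.0302  0.0368 -0.0232] w 0.0006 q6 -2.07
```

View pics/s6.png

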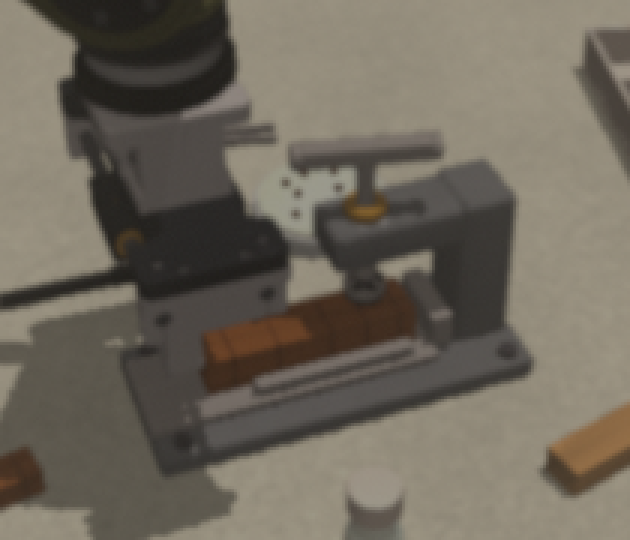

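Request:
play_rows([
  [0,[-1,0,0],[0,0,0]],
  [0,[-2,0,0],[0,0,0]],
  [0,[-3,0,0],[0,0,0]],
])

```text
t: 8.3
position: [0.4728, -0.0853, -0.0034]
ee_rot: [0.001, -0.123, 0.992, -0.001]
ft_force: [-1.3, -0.1, -0.2]
grip_width: 0.0004
```

Request:
play_rows([
  [0,[-1,0,0],[0,0,0]],
  [0,[-1.5,0,0],[0,0,0]],
])

```text
t: 8.5
position: [0.4743, -0.0849, -0.0034]
ee_rot: [0.001, -0.123, 0.992, -0.001]
ft_force: [-0.4, -0.7, 0.6]
grip_width: 0.0006
```

Request:
play_rows([
  [0,[-0.5,0,0],[0,0,0]],
  [0,[-1,0,0],[0,0,0]],
])

```text
t: 8.7
position: [0.4753, -0.0847, -0.0034]
ee_rot: [0.001, -0.123, 0.992, -0.001]
ft_force: [-1.4, -0.0, 0.1]
grip_width: 0.0003
```

Request:
play_rows([
  [0,[-0.5,0,0],[0,0,0]],
  [0,[-0.8,0,0],[0,0,0]],
])

```text
t: 8.9
position: [0.4757, -0.0845, -0.0034]
ee_rot: [0.0, -0.123, 0.992, -0.001]
ft_force: [-5.6, -1.6, 4.1]
grip_width: 0.0004
```

Request:
play_rows([
  [0,[-0.4,0,0],[0,0,0]],
])

```text
t: 9.0
position: [0.4757, -0.0845, -0.0034]
ee_rot: [-0.0, -0.123, 0.992, -0.001]
ft_force: [-5.6, -2.1, 4.3]
grip_width: 0.0005
```

Request:
play_rows([
  [0,[-0.4,0,0],[0,0,0]],
])

```text
t: 9.1
position: [0.4756, -0.0845, -0.0034]
ee_rot: [-0.001, -0.123, 0.992, -0.001]
ft_force: [-4.2, -2.2, 4.1]
grip_width: 0.0002
```

```bash
python3 - <<'E'
from h import *
st()
cv2.imwrite("pics/s7.png",cv2.resize(cams.capture("side")[280:340,290:390],None,fx=7,fy=7,interpolation=cv2.INTER_CUBIC))
st()
E
```

```text
t 9.1 pos [ 0.4756 -0.0845 -0.0034] clamp [-97.   -0.1] yaw 194.18 F [-4.15 -2.17  4.13] T [-0.2399  0.9307  0.0071] w 0.0002 q6 -2.07
t 9.15 pos [ 0.4756 -0.0846 -0.0034] clamp [-97.   -0.1] yaw 194.17 F [-4.89 -1.64  4.22] T [-0.2743  0.885  -0.0402] w 0.0007 q6 -2.07
```

View pics/s7.png

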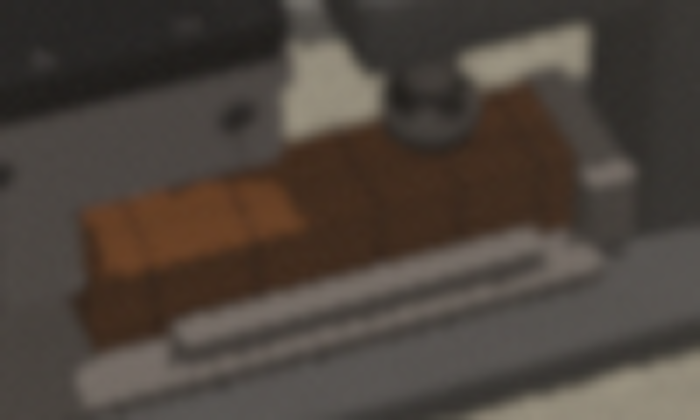

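Request:
play_rows([
  [0,[3,0,0],[0,0,0]],
  [0,[8,0,0],[0,0,0]],
  [0,[16,0,0],[0,0,0]],
  [0,[22,0,-20],[0,0,0]],
  [0,[24,0,-60],[0,0,0]],
  [0,[24,0,-100],[0,0,0]],
  [0,[24,0,-140],[0,0,0]],
  [0,[24,0,-160],[0,0,0]],
  [0,[24,0,-160],[0,0,0]],
  [1,[24,0,-160],[0,0,0]],
  [1,[24,0,-160],[0,0,0]],
])

```text
t: 10.25
position: [0.4519, -0.09, 0.1552]
ee_rot: [-0.002, -0.123, 0.992, -0.0]
ft_force: [0.1, 0.4, 0.3]
grip_width: 0.0132
```

```bash
python3 - <<'E'
from h import *
st();rel(AX,.160,180.3)
im=cams.capture("top");cv2.imwrite("pics/t3.png",cv2.resize(im[185:335,300:460],None,fx=4,fy=4,interpolation=cv2.INTER_CUBIC))
cv2.imwrite("pics/s8.png",cams.capture("side")[160:360,220:440].repeat(3,0).repeat(3,1))
E
```

```text
t 10.25 pos [ 0.4519 -0.09    0.1552] clamp [-121.4    0.3] yaw 194.17 F [0.06 0.43 0.34] T [ 0.0613  0.0041 -0.0115] w 0.0132 q6 -2.09
shift [-121.4   -0.7   -5.3] turn [-0.03 -0.23 13.87]
```

View pics/t3.png

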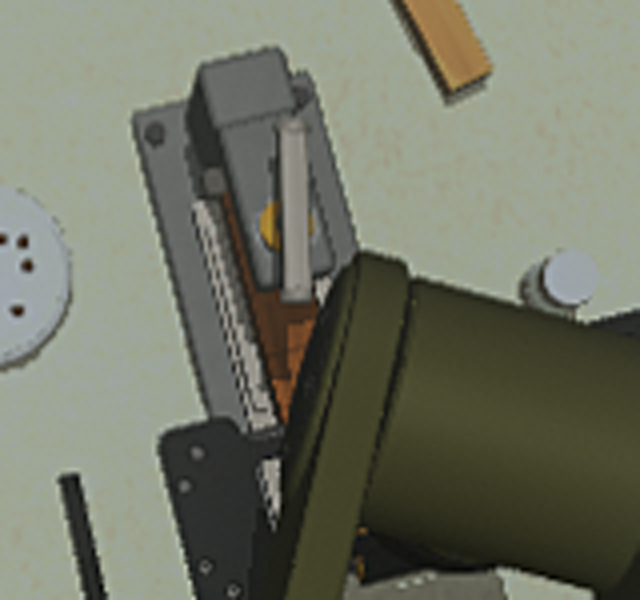

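View pics/s8.png

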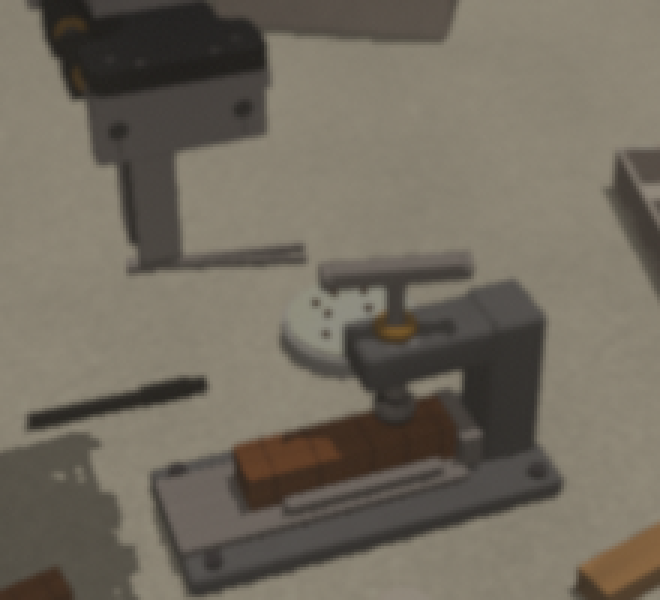

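Request:
play_rows([
  [1,[0,0,-5],[0,0,3]],
  [1,[-20,0,-5],[0,0,6]],
  [1,[-45,0,-5],[0,0,9]],
  [1,[-75,0,-5],[0,0,12]],
  [1,[-100,-0.7,-5],[0,0,13.9]],
  [1,[-115,-0.7,-5],[0,0,13.9]],
  [1,[-121.4,-0.7,-5],[0,0,13.9]],
  [1,[-121.4,-0.7,-5],[0,0,13.9]],
  [1,[-121.4,-0.7,-5],[0,0,13.9]],
  [1,[-121.4,-0.7,-5],[0,0,13.9]],
])

```text
t: 11.35
position: [0.5694, -0.0612, 0.1601]
ee_rot: [-0.002, -0.002, 1.0, -0.001]
ft_force: [1.1, 0.1, 0.0]
grip_width: 0.094
```

```bash
python3 - <<'E'
from h import *
st();rel(AX,.097,180.3)
s=status.read_state()["position"]
im=cams.capture("side")[130:330,240:440]
a=np.clip(im.repeat(3,0).repeat(3,1)*1.4,0,255).astype(np.uint8)
for y in(-47,-59.5,47):
  for dz in(.0305,.038):
    q=(proj("side",[s[0],s[1]+y/1000,s[2]+dz])-[240,130])*3; cv2.circle(a,tuple(int(v)for v in q),2,(0,0,255) if dz<.035 else (0,255,0),-1)
cv2.imwrite("pics/s9.png",a)
E
```

```text
t 11.35 pos [ 0.5694 -0.0612  0.1601] clamp [-0.3 -0.2] yaw 180.26 F [1.08 0.14 0.05] T [ 0.062   0.0394 -0.0558] w 0.094 q6 -1.75
shift [-0.5  0.3 63.1] turn [-0.06 -0.22 -0.04]
```

View pics/s9.png

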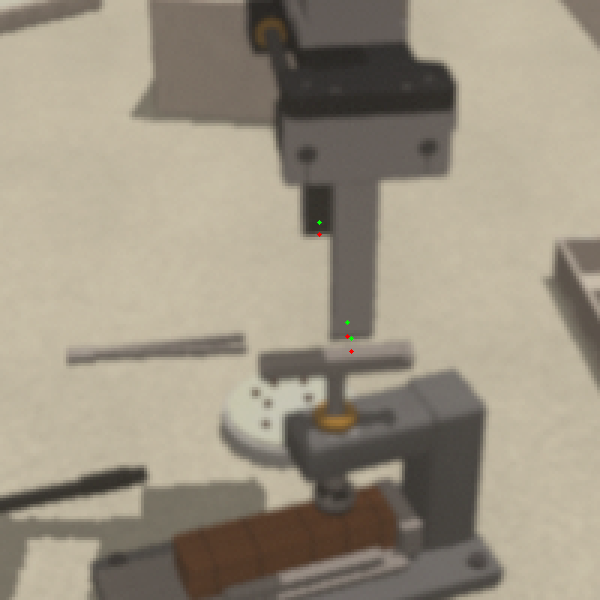

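Request:
play_rows([
  [1,[-0.4,0.3,15],[0,-0.2,0]],
  [1,[-0.4,0.3,30],[0,-0.2,0]],
  [1,[-0.4,0.3,42],[0,-0.2,0]],
  [1,[-0.4,0.3,52],[0,-0.2,0]],
  [1,[-0.4,0.3,59],[0,-0.2,0]],
  [1,[-0.4,0.3,63],[0,-0.2,0]],
  [1,[-0.4,0.3,63],[0,-0.2,0]],
  [1,[-0.4,0.3,63],[0,-0.2,0]],
  [1,[-0.4,0.3,63],[0,-0.2,0]],
])

```text
t: 12.3
position: [0.57, -0.061, 0.0977]
ee_rot: [0.0, -0.002, 1.0, -0.001]
ft_force: [-0.2, -0.2, 0.9]
grip_width: 0.094
```

```bash
python3 - <<'E'
from h import *
st()
im=cams.capture("side")[130:330,240:440]
cv2.imwrite("pics/s10.png",np.clip(im.repeat(3,0).repeat(3,1)*1.4,0,255).astype(np.uint8))
E
```

```text
t 12.3 pos [ 0.57   -0.061   0.0977] clamp [ 0.2 -0.1] yaw 180.26 F [-0.17 -0.24  0.9 ] T [0.0505 0.0543 0.0279] w 0.094 q6 -1.74
```

View pics/s10.png

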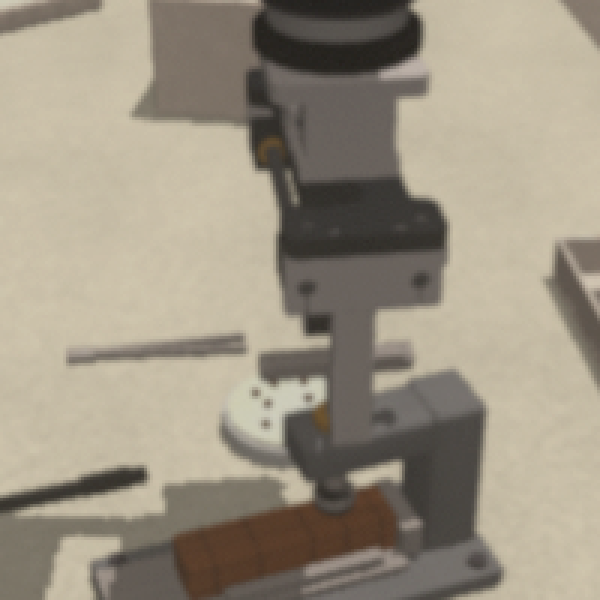

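Request:
play_rows([
  [0,[0,0,0],[0,0,0]],
  [0,[0,0,0],[0,0,0]],
  [0,[0,0,0],[0,0,0]],
  [0,[0,0,0],[0,0,0]],
  [0,[0,0,0],[0,0,0]],
  [0,[0,0,0],[0,0,0]],
  [0,[0,0,0],[0,0,0]],
  [0,[0,0,0],[0,0,0]],
  [0,[0,0,0],[0,0,0]],
  [0,[0,0,0],[0,0,0]],
], squeeze=45)

```text
t: 13.35
position: [0.5699, -0.061, 0.0976]
ee_rot: [0.0, -0.002, 1.0, -0.001]
ft_force: [0.2, -0.2, -0.6]
grip_width: 0.0174
```

```bash
python3 - <<'E'
from h import *
st()
im=cams.capture("side")[130:330,240:440]
cv2.imwrite("pics/s11.png",np.clip(im.repeat(3,0).repeat(3,1)*1.4,0,255).astype(np.uint8))
st()
E
```

```text
t 13.35 pos [ 0.5699 -0.061   0.0976] clamp [ 0.2 -0.1] yaw 180.25 F [ 0.22 -0.24 -0.59] T [ 0.0515 -0.0086  0.0128] w 0.0174 q6 -1.74
t 13.4 pos [ 0.57   -0.0622  0.0976] clamp [-0.  -1.2] yaw 180.26 F [ -0.32 -30.08  -4.26] T [-5.4444  0.0486  0.0725] w 0.0135 q6 -1.74
```

View pics/s11.png

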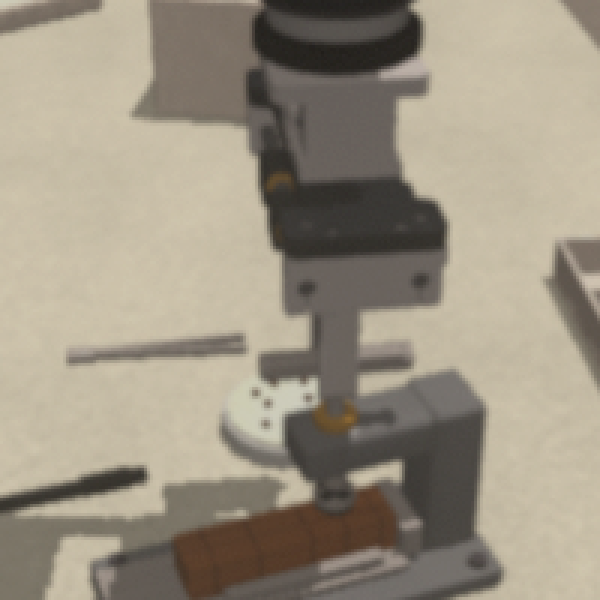

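Request:
play_rows([
  [0,[0,-0.5,0],[0,0,0]],
  [0,[0,-1,0],[0,0,0]],
  [0,[0,-1,0],[0,0,0]],
])

```text
t: 13.7
position: [0.57, -0.0633, 0.0976]
ee_rot: [0.0, -0.002, 1.0, -0.002]
ft_force: [0.1, -3.0, -1.1]
grip_width: 0.0113
```

```bash
python3 - <<'E'
from h import *
st()
E
```

```text
t 13.7 pos [ 0.57   -0.0633  0.0976] clamp [-0.3 -2.3] yaw 180.27 F [ 0.14 -2.95 -1.07] T [-0.4328 -0.0466  0.1395] w 0.0113 q6 -1.75
```

Request:
play_rows([
  [0,[0,0,0],[0,0,2]],
  [0,[0,0,0],[0,0,5]],
  [0,[0,0,0],[0,0,8]],
])

```text
t: 14.0
position: [0.57, -0.0632, 0.0976]
ee_rot: [0.001, 0.068, 0.998, -0.002]
ft_force: [-0.4, -0.5, -0.6]
grip_width: 0.0116
```

```bash
python3 - <<'E'
from h import *
st()
E
```

```text
t 14.0 pos [ 0.57   -0.0632  0.0976] clamp [-0.3 -2.2] yaw 172.16 F [-0.4  -0.51 -0.57] T [-0.2285 -0.0429  0.2484] w 0.0116 q6 -1.61
```

Request:
play_rows([
  [0,[0,0,0],[0,0,3]],
  [0,[0,0,0],[0,0,6]],
])

```text
t: 14.2
position: [0.57, -0.0631, 0.0976]
ee_rot: [0.001, 0.121, 0.993, -0.002]
ft_force: [-0.3, -1.4, -0.6]
grip_width: 0.0114
```

```bash
python3 - <<'E'
from h import *
st()
E
```

```text
t 14.2 pos [ 0.57   -0.0631  0.0976] clamp [-0.3 -2.1] yaw 166.05 F [-0.34 -1.42 -0.61] T [-0.242  -0.0734  0.2429] w 0.0114 q6 -1.5
```

Request:
play_rows([
  [0,[0,0,0],[0,0,3]],
  [0,[0,0,0],[0,0,6]],
])

```text
t: 14.4
position: [0.57, -0.063, 0.0976]
ee_rot: [0.001, 0.174, 0.985, -0.002]
ft_force: [0.1, -1.6, -0.4]
grip_width: 0.0112
```

```bash
python3 -c "from h import *;st()"
```

```text
t 14.4 pos [ 0.57   -0.063   0.0976] clamp [-0.2 -2. ] yaw 159.95 F [ 0.1  -1.56 -0.43] T [-0.1946 -0.0297  0.1746] w 0.0112 q6 -1.39
```

Request:
play_rows([
  [0,[0,0,0],[0,0,3]],
  [0,[0,0,0],[0,0,6]],
])

```text
t: 14.6
position: [0.5701, -0.063, 0.0976]
ee_rot: [0.001, 0.226, 0.974, -0.002]
ft_force: [0.6, -1.5, -0.8]
grip_width: 0.0118
```

```bash
python3 -c "from h import *;st()"
```

```text
t 14.6 pos [ 0.5701 -0.063   0.0976] clamp [-0.1 -2. ] yaw 153.83 F [ 0.61 -1.49 -0.75] T [-0.2192 -0.0744  0.2155] w 0.0118 q6 -1.28
```

Request:
play_rows([
  [0,[0,0,0],[0,0,3]],
  [0,[0,0,0],[0,0,6]],
])

```text
t: 14.8
position: [0.5701, -0.0629, 0.0976]
ee_rot: [0.001, 0.278, 0.961, -0.002]
ft_force: [0.8, -1.4, -1.8]
grip_width: 0.0117
```

```bash
python3 -c "from h import *;st()"
```

```text
t 14.8 pos [ 0.5701 -0.0629  0.0976] clamp [-0.1 -1.9] yaw 147.72 F [ 0.78 -1.39 -1.79] T [-0.2206 -0.129   0.2494] w 0.0117 q6 -1.18
```

Request:
play_rows([
  [0,[0,0,0],[0,0,3]],
])

```text
t: 14.9
position: [0.5701, -0.0628, 0.0976]
ee_rot: [0.001, 0.304, 0.953, -0.002]
ft_force: [-0.3, -2.0, -0.5]
grip_width: 0.0113
```

```bash
python3 -c "from h import *;st()"
```

```text
t 14.9 pos [ 0.5701 -0.0628  0.0976] clamp [-0.  -1.9] yaw 144.62 F [-0.32 -2.04 -0.45] T [-0.3795 -0.0683  0.2106] w 0.0113 q6 -1.12
```

Request:
play_rows([
  [0,[0,0,0],[0,0,3]],
])

```text
t: 15.0
position: [0.5702, -0.0628, 0.0976]
ee_rot: [0.001, 0.33, 0.944, -0.002]
ft_force: [0.7, -1.6, -0.1]
grip_width: 0.0115
```

```bash
python3 -c "from h import *;st()"
```

```text
t 15.0 pos [ 0.5702 -0.0628  0.0976] clamp [ 0.  -1.8] yaw 141.51 F [ 0.65 -1.65 -0.07] T [-0.4234 -0.0431  0.2105] w 0.0115 q6 -1.07
```

Request:
play_rows([
  [0,[0,0,0],[0,0,3]],
])

```text
t: 15.1
position: [0.5702, -0.0627, 0.0976]
ee_rot: [0.001, 0.355, 0.935, -0.002]
ft_force: [0.5, -1.7, -1.1]
grip_width: 0.0119
```

```bash
python3 -c "from h import *;st()"
```

```text
t 15.1 pos [ 0.5702 -0.0627  0.0976] clamp [ 0.1 -1.8] yaw 138.4 F [ 0.47 -1.74 -1.07] T [-0.4099 -0.0534  0.2376] w 0.0119 q6 -1.01
```

Request:
play_rows([
  [0,[0,0,0],[0,0,3]],
])

```text
t: 15.2
position: [0.5702, -0.0627, 0.0976]
ee_rot: [0.001, 0.38, 0.925, -0.002]
ft_force: [0.9, -2.4, -1.0]
grip_width: 0.0113
```

```bash
python3 -c "from h import *;st()"
```

```text
t 15.2 pos [ 0.5702 -0.0627  0.0976] clamp [ 0.1 -1.8] yaw 135.29 F [ 0.91 -2.43 -1.03] T [-0.3883 -0.0684  0.2116] w 0.0113 q6 -0.96
```

Request:
play_rows([
  [0,[0,0,0],[0,0,3]],
])

```text
t: 15.3
position: [0.5703, -0.0627, 0.0976]
ee_rot: [0.002, 0.405, 0.914, -0.002]
ft_force: [0.8, -2.1, -0.4]
grip_width: 0.0112
```

```bash
python3 -c "from h import *;st()"
```

```text
t 15.3 pos [ 0.5703 -0.0627  0.0976] clamp [ 0.2 -1.8] yaw 132.18 F [ 0.8  -2.13 -0.38] T [-0.378  -0.0479  0.2141] w 0.0112 q6 -0.91
```

Request:
play_rows([
  [0,[0,0,0],[0,0,3]],
])

```text
t: 15.4
position: [0.5703, -0.0627, 0.0976]
ee_rot: [0.002, 0.43, 0.903, -0.002]
ft_force: [0.0, -2.1, -1.0]
grip_width: 0.0118
```

```bash
python3 -c "from h import *;st()"
```

```text
t 15.4 pos [ 0.5703 -0.0627  0.0976] clamp [ 0.2 -1.8] yaw 129.07 F [ 0.04 -2.1  -0.96] T [-0.3848 -0.0035  0.1764] w 0.0118 q6 -0.85
```

Request:
play_rows([
  [0,[0,0,0],[0,0,3]],
])

```text
t: 15.5
position: [0.5704, -0.0626, 0.0976]
ee_rot: [0.002, 0.454, 0.891, -0.002]
ft_force: [0.6, -1.4, -0.7]
grip_width: 0.0116
```

```bash
python3 -c "from h import *;st()"
```

```text
t 15.5 pos [ 0.5704 -0.0626  0.0976] clamp [ 0.3 -1.7] yaw 125.96 F [ 0.56 -1.38 -0.74] T [-0.3649 -0.0314  0.2632] w 0.0116 q6 -0.8
```

Request:
play_rows([
  [0,[0,0,0],[0,0,3]],
])

```text
t: 15.6
position: [0.5704, -0.0626, 0.0976]
ee_rot: [0.002, 0.478, 0.878, -0.002]
ft_force: [-0.2, -2.1, -0.6]
grip_width: 0.0112
```

```bash
python3 -c "from h import *;st()"
```

```text
t 15.6 pos [ 0.5704 -0.0626  0.0976] clamp [ 0.3 -1.8] yaw 122.84 F [-0.18 -2.12 -0.6 ] T [-0.3426 -0.0229  0.2151] w 0.0112 q6 -0.74
```

Request:
play_rows([
  [0,[0,0,0],[0,0,3]],
])

```text
t: 15.7
position: [0.5705, -0.0626, 0.0976]
ee_rot: [0.002, 0.502, 0.865, -0.002]
ft_force: [0.2, -2.0, -0.5]
grip_width: 0.0118
```

```bash
python3 -c "from h import *;st()"
```

```text
t 15.7 pos [ 0.5705 -0.0626  0.0976] clamp [ 0.4 -1.8] yaw 119.73 F [ 0.24 -1.96 -0.47] T [-0.3113 -0.0623  0.2543] w 0.0118 q6 -0.69
```

```bash
python3 - <<'E'
from h import *
im=cams.capture("side")[200:320,280:420]
cv2.imwrite("pics/s12.png",np.clip(cv2.resize(im,None,fx=5,fy=5,interpolation=cv2.INTER_CUBIC)*1.6,0,255).astype(np.uint8))
st()
E
```

```text
t 15.75 pos [ 0.5705 -0.0626  0.0976] clamp [ 0.4 -1.7] yaw 119.54 F [ 1.71 -1.14 -0.12] T [-0.3398 -0.0265  0.0914] w 0.0118 q6 -0.68
```

View pics/s12.png

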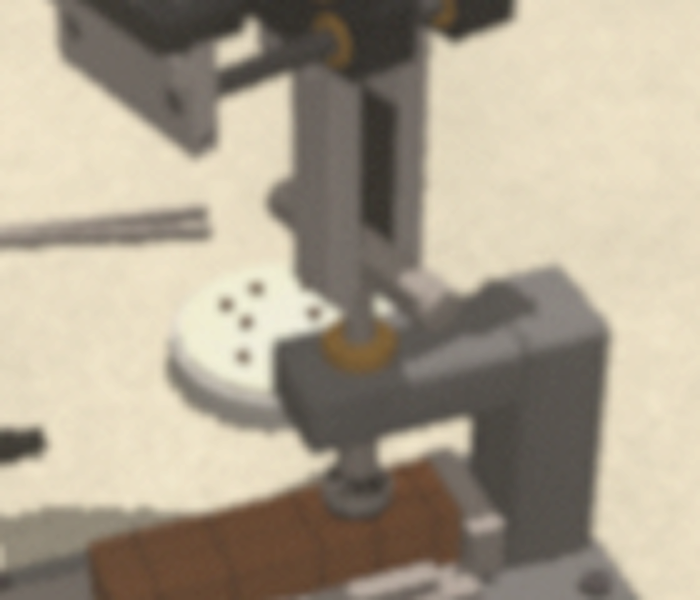

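Request:
play_rows([
  [0,[0,0,0],[0,0,2]],
  [0,[0,0,0],[0,0,5]],
])

```text
t: 15.95
position: [0.5706, -0.0626, 0.0976]
ee_rot: [0.002, 0.541, 0.841, -0.002]
ft_force: [1.4, -1.9, -0.6]
grip_width: 0.0115
```

```bash
python3 -c "from h import *;st()"
```

```text
t 15.95 pos [ 0.5706 -0.0626  0.0976] clamp [ 0.5 -1.7] yaw 114.53 F [ 1.44 -1.93 -0.63] T [-0.3435 -0.1325  0.1983] w 0.0115 q6 -0.6
```

Request:
play_rows([
  [0,[0,0,0],[0,0,3]],
])

```text
t: 16.05
position: [0.5706, -0.0625, 0.0976]
ee_rot: [0.002, 0.563, 0.827, -0.002]
ft_force: [0.9, -2.6, -0.9]
grip_width: 0.0116
```

```bash
python3 -c "from h import *;st()"
```

```text
t 16.05 pos [ 0.5706 -0.0625  0.0976] clamp [ 0.5 -1.7] yaw 111.49 F [ 0.86 -2.59 -0.9 ] T [-0.4079 -0.0071  0.1787] w 0.0116 q6 -0.54
```

Request:
play_rows([
  [0,[0,0,0],[0,0,3]],
])

```text
t: 16.15
position: [0.5707, -0.0625, 0.0976]
ee_rot: [0.003, 0.585, 0.811, -0.002]
ft_force: [1.2, -1.8, -1.5]
grip_width: 0.0118
```

```bash
python3 -c "from h import *;st()"
```

```text
t 16.15 pos [ 0.5707 -0.0625  0.0976] clamp [ 0.6 -1.7] yaw 108.45 F [ 1.19 -1.78 -1.46] T [-0.3809 -0.0632  0.2227] w 0.0118 q6 -0.49
```

Request:
play_rows([
  [0,[0,0,0],[0,0,3]],
])

```text
t: 16.25
position: [0.5707, -0.0625, 0.0976]
ee_rot: [0.003, 0.606, 0.795, -0.002]
ft_force: [0.9, -1.6, -0.9]
grip_width: 0.0115
```

```bash
python3 -c "from h import *;st()"
```

```text
t 16.25 pos [ 0.5707 -0.0625  0.0976] clamp [ 0.6 -1.7] yaw 105.4 F [ 0.9  -1.56 -0.9 ] T [-0.4189  0.0124  0.1954] w 0.0115 q6 -0.44
```

Still free (about 0.22 N m). Continuing.

Request:
play_rows([
  [0,[0,0,0],[0,0,3]],
])

```text
t: 16.35
position: [0.5708, -0.0625, 0.0976]
ee_rot: [0.003, 0.627, 0.779, -0.002]
ft_force: [0.5, -2.2, -1.2]
grip_width: 0.0112
```

```bash
python3 -c "from h import *;st()"
```

```text
t 16.35 pos [ 0.5708 -0.0625  0.0976] clamp [ 0.7 -1.8] yaw 102.36 F [ 0.49 -2.21 -1.2 ] T [-0.3585 -0.0612  0.2425] w 0.0112 q6 -0.38
```

Request:
play_rows([
  [0,[0,0,0],[0,0,3]],
])

```text
t: 16.45
position: [0.5708, -0.0625, 0.0976]
ee_rot: [0.003, 0.647, 0.762, -0.001]
ft_force: [1.3, -1.7, -0.6]
grip_width: 0.0115
```

```bash
python3 -c "from h import *;st()"
```

```text
t 16.45 pos [ 0.5708 -0.0625  0.0976] clamp [ 0.7 -1.7] yaw 99.32 F [ 1.26 -1.65 -0.56] T [-0.4254 -0.0385  0.2286] w 0.0115 q6 -0.33
```

Request:
play_rows([
  [0,[0,0,0],[0,0,3]],
])

```text
t: 16.55
position: [0.5709, -0.0625, 0.0976]
ee_rot: [0.003, 0.667, 0.745, -0.001]
ft_force: [1.3, -2.2, -0.6]
grip_width: 0.0115
```

```bash
python3 -c "from h import *;st()"
```

```text
t 16.55 pos [ 0.5709 -0.0625  0.0976] clamp [ 0.8 -1.8] yaw 96.27 F [ 1.28 -2.23 -0.58] T [-0.4472 -0.0085  0.2477] w 0.0115 q6 -0.28
```

Request:
play_rows([
  [0,[0,0,0],[0,0,3]],
])

```text
t: 16.65
position: [0.571, -0.0625, 0.0976]
ee_rot: [0.003, 0.687, 0.727, -0.001]
ft_force: [0.7, -1.6, -0.7]
grip_width: 0.0112
```

```bash
python3 -c "from h import *;st()"
```

```text
t 16.65 pos [ 0.571  -0.0625  0.0976] clamp [ 0.9 -1.8] yaw 93.23 F [ 0.72 -1.59 -0.72] T [-0.4158 -0.0481  0.2065] w 0.0112 q6 -0.22
```

Request:
play_rows([
  [0,[0,0,0],[0,0,3]],
])

```text
t: 16.75
position: [0.571, -0.0625, 0.0976]
ee_rot: [0.003, 0.706, 0.708, -0.001]
ft_force: [1.7, -2.0, -0.7]
grip_width: 0.0116
```

```bash
python3 -c "from h import *;st()"
```

```text
t 16.75 pos [ 0.571  -0.0625  0.0976] clamp [ 0.9 -1.8] yaw 90.18 F [ 1.72 -1.95 -0.71] T [-0.4269 -0.0317  0.2308] w 0.0116 q6 -0.17
```

Request:
play_rows([
  [0,[0,0,0],[0,0,3]],
])

```text
t: 16.85
position: [0.5711, -0.0626, 0.0976]
ee_rot: [0.003, 0.725, 0.689, -0.001]
ft_force: [1.5, -3.2, -0.8]
grip_width: 0.0116
```

```bash
python3 -c "from h import *;st()"
```

```text
t 16.85 pos [ 0.5711 -0.0626  0.0976] clamp [ 0.9 -1.8] yaw 87.13 F [ 1.45 -3.17 -0.82] T [-0.3714  0.0234  0.1431] w 0.0116 q6 -0.12
```

Request:
play_rows([
  [0,[0,0,0],[0,0,3]],
])

```text
t: 16.95
position: [0.5711, -0.0625, 0.0976]
ee_rot: [0.004, 0.743, 0.67, -0.001]
ft_force: [1.1, -2.0, -1.0]
grip_width: 0.0114
```

```bash
python3 -c "from h import *;st()"
```

```text
t 16.95 pos [ 0.5711 -0.0625  0.0976] clamp [ 1.  -1.8] yaw 84.09 F [ 1.1  -1.96 -1.02] T [-0.3921 -0.0053  0.2334] w 0.0114 q6 -0.06
```

Request:
play_rows([
  [0,[0,0,0],[0,0,3]],
])

```text
t: 17.05
position: [0.5712, -0.0626, 0.0976]
ee_rot: [0.004, 0.76, 0.65, -0.001]
ft_force: [0.4, -1.7, -0.9]
grip_width: 0.0117
```

```bash
python3 -c "from h import *;st()"
```

```text
t 17.05 pos [ 0.5712 -0.0626  0.0976] clamp [ 1.1 -1.9] yaw 81.04 F [ 0.37 -1.7  -0.89] T [-0.4525  0.0327  0.228 ] w 0.0117 q6 -0.01
```

Request:
play_rows([
  [0,[0,0,0],[0,0,3]],
])

```text
t: 17.15
position: [0.5712, -0.0626, 0.0976]
ee_rot: [0.004, 0.777, 0.629, -0.001]
ft_force: [1.8, -2.6, -1.0]
grip_width: 0.0116
```

```bash
python3 -c "from h import *;st()"
```

```text
t 17.15 pos [ 0.5712 -0.0626  0.0976] clamp [ 1.1 -1.9] yaw 78.0 F [ 1.76 -2.62 -1.01] T [-0.3913  0.022   0.271 ] w 0.0116 q6 0.04
```

Request:
play_rows([
  [0,[0,0,0],[0,0,3]],
])

```text
t: 17.25
position: [0.5713, -0.0626, 0.0976]
ee_rot: [0.004, 0.794, 0.609, -0.001]
ft_force: [0.9, -2.9, -0.7]
grip_width: 0.0116
```

```bash
python3 -c "from h import *;st()"
```

```text
t 17.25 pos [ 0.5713 -0.0626  0.0976] clamp [ 1.1 -2. ] yaw 74.96 F [ 0.95 -2.86 -0.72] T [-0.4742  0.0388  0.2589] w 0.0116 q6 0.1
```

Request:
play_rows([
  [0,[0,0,0],[0,0,3]],
])

```text
t: 17.35
position: [0.5714, -0.0626, 0.0976]
ee_rot: [0.004, 0.809, 0.587, -0.001]
ft_force: [2.2, -2.5, -0.6]
grip_width: 0.0116
```

```bash
python3 -c "from h import *;st()"
```

```text
t 17.35 pos [ 0.5714 -0.0626  0.0976] clamp [ 1.2 -2. ] yaw 71.93 F [ 2.17 -2.48 -0.57] T [-0.4334  0.0391  0.2584] w 0.0116 q6 0.15
```

Request:
play_rows([
  [0,[0,0,0],[0,0,3]],
])

```text
t: 17.45
position: [0.5714, -0.0626, 0.0976]
ee_rot: [0.004, 0.825, 0.566, -0.001]
ft_force: [0.2, -3.0, -0.3]
grip_width: 0.0114
```

```bash
python3 -c "from h import *;st()"
```

```text
t 17.45 pos [ 0.5714 -0.0626  0.0976] clamp [ 1.3 -2. ] yaw 68.89 F [ 0.17 -2.97 -0.34] T [-0.4083 -0.0254  0.343 ] w 0.0114 q6 0.2
```

Request:
play_rows([
  [0,[0,0,0],[0,0,3]],
])

```text
t: 17.55
position: [0.5715, -0.0627, 0.0976]
ee_rot: [0.004, 0.839, 0.544, -0.001]
ft_force: [1.2, -2.7, -1.2]
grip_width: 0.0114
```

```bash
python3 -c "from h import *;st()"
```

```text
t 17.55 pos [ 0.5715 -0.0627  0.0976] clamp [ 1.3 -2.1] yaw 65.85 F [ 1.16 -2.67 -1.21] T [-0.4191  0.0541  0.3276] w 0.0114 q6 0.26
```

Request:
play_rows([
  [0,[0,0,0],[0,0,2]],
])

```text
t: 17.65
position: [0.5715, -0.0627, 0.0976]
ee_rot: [0.004, 0.849, 0.529, -0.001]
ft_force: [1.3, -2.1, -0.0]
grip_width: 0.0118
```

```bash
python3 -c "from h import *;st()"
```

```text
t 17.65 pos [ 0.5715 -0.0627  0.0976] clamp [ 1.3 -2.1] yaw 63.82 F [ 1.29 -2.1  -0.03] T [-0.4143  0.1151  0.3368] w 0.0118 q6 0.29
```

Request:
play_rows([
  [0,[0,0,0],[0,0,2]],
])

```text
t: 17.75
position: [0.5715, -0.0627, 0.0976]
ee_rot: [0.004, 0.858, 0.514, -0.001]
ft_force: [0.2, -2.3, -1.1]
grip_width: 0.0116
```

```bash
python3 - <<'E'
from h import *
st()
y=np.array([172.2,166,160,153.8,147.7,144.6,141.5,138.4,135.3,132.2,129.1,126,122.8,119.7,114.5,111.5,108.5,105.4,102.4,99.3,96.3,93.2,90.2,87.1,84.1,81,78,75,71.9,68.9,65.9])
T=np.array([.2484,.2429,.1746,.2155,.2494,.2106,.2105,.2376,.2116,.2141,.1764,.2632,.2151,.2543,.1983,.1787,.2227,.1954,.2425,.2286,.2477,.2065,.2308,.1431,.2334,.228,.271,.2589,.2584,.343,.3276])
from scipy.optimize import curve_fit
f=lambda y,b,c:b+.3*np.radians(np.clip(c-y,0,None))
p,C=curve_fit(f,y,T,[.22,84]);print(p,np.sqrt(np.diag(C)),"target yaw",p[1]-np.degrees(.14/.3))
E
```

```text
t 17.75 pos [ 0.5715 -0.0627  0.0976] clamp [ 1.3 -2.1] yaw 61.82 F [ 0.18 -2.29 -1.08] T [-0.3668  0.1453  0.334 ] w 0.0116 q6 0.33
[ 0.2174375  85.83682286] [0.00576147 2.31561677] target yaw 59.098792424423166
```

Request:
play_rows([
  [0,[0,0,0],[0,0,2]],
])

```text
t: 17.85
position: [0.5715, -0.0628, 0.0976]
ee_rot: [0.005, 0.867, 0.499, -0.0]
ft_force: [0.6, -2.7, -0.3]
grip_width: 0.0117
```

```bash
python3 -c "from h import *;st()"
```

```text
t 17.85 pos [ 0.5715 -0.0628  0.0976] clamp [ 1.4 -2.1] yaw 59.83 F [ 0.6  -2.73 -0.33] T [-0.3359  0.0838  0.3818] w 0.0117 q6 0.36
```

Request:
play_rows([
  [0,[0,0,0],[0,0,1.5]],
])

```text
t: 17.95
position: [0.5716, -0.0628, 0.0976]
ee_rot: [0.005, 0.873, 0.487, -0.0]
ft_force: [1.0, -2.9, -0.5]
grip_width: 0.0113
```

```bash
python3 -c "from h import *;st()"
```

```text
t 17.95 pos [ 0.5716 -0.0628  0.0976] clamp [ 1.4 -2.2] yaw 58.32 F [ 1.   -2.88 -0.52] T [-0.4281  0.0378  0.3744] w 0.0113 q6 0.39
```

Request:
play_rows([
  [1,[0,0,0],[0,0,0]],
  [1,[0,0,0],[0,0,0]],
  [1,[0,0,0],[0,0,0]],
  [1,[0,0,0],[0,0,0]],
  [1,[0,0,0],[0,0,0]],
  [1,[0,0,0],[0,0,0]],
  [1,[0,0,0],[0,0,0]],
  [1,[0,0,-10],[0,0,0]],
  [1,[0,0,-30],[0,0,0]],
  [1,[0,0,-60],[0,0,0]],
  [1,[0,0,-100],[0,0,0]],
  [1,[0,0,-130],[0,0,0]],
  [1,[0,0,-150],[0,0,0]],
  [1,[0,0,-150],[0,0,0]],
])

```text
t: 19.35
position: [0.5719, -0.0616, 0.2512]
ee_rot: [0.006, 0.873, 0.487, 0.002]
ft_force: [-0.3, 0.4, -0.4]
grip_width: 0.0941
```

```bash
python3 - <<'E'
from h import *
st()
im=cams.capture("side");cv2.imwrite("pics/s13.png",im)
cv2.imwrite("pics/s13c.png",np.clip(cv2.resize(im[200:360,260:420],None,fx=3.7,fy=3.7,interpolation=cv2.INTER_CUBIC)*1.5,0,255).astype(np.uint8))
E
```

```text
t 19.35 pos [ 0.5719 -0.0616  0.2512] clamp [ 2.  -1.1] yaw 58.32 F [-0.31  0.4  -0.36] T [-0.0849  0.1828 -0.0339] w 0.0941 q6 0.39
```

View pics/s13c.png

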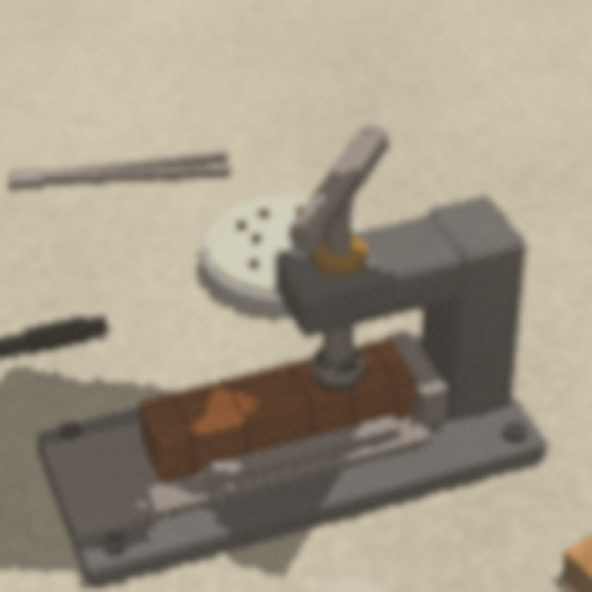

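View pics/s13.png

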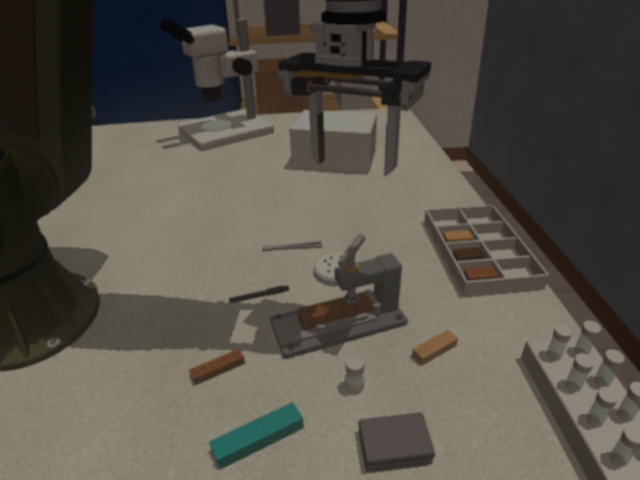

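```bash
python3 - <<'E'
from h import *
c=lambda u,v:(u/3.7+260,v/3.7+200)
a=onz("side",c(378,135),.152);b=onz("side",c(305,225),.152)
print("handle yaw",np.degrees(np.arctan2(*(a-b)[1::-1])),np.linalg.norm(a-b))
print("bar end R top",inclamp(onz("side",c(160,437),.044)),"pre: bar end top-left",inclamp(onz("side",c(143,402),.044)))
d=[cv2.absdiff(cv2.imread("pics/side0.png")[s],cv2.imread("pics/s13.png")[s]).max() for s in (np.s_[340:380,185:250],np.s_[400:470,205:310],np.s_[410:470,355:440],np.s_[328:365,405:462],np.s_[355:395,338:372],np.s_[235:255,258:325])]
print(d)
E
python3 -c "
from plant import ctrl
print(ctrl.hand_in())"
```

```text
handle yaw 56.8538738374175 0.07057172140354982
bar end R top [-85.06728579 -14.31863155] pre: bar end top-left [-85.50366387   9.19171254]
[np.uint8(48), np.uint8(10), np.uint8(10), np.uint8(9), np.uint8(9), np.uint8(10)]
the job is handed in; nothing more can be done
None
```

I pushed the bar home against the end stop, tightened the clamp, let go, raised the tool clear and handed the job in. The hand-in gives no verdict.

**Bar:** I pushed it at 20 mm/s or less. It stopped on the end stop at about 5–6 N. The last picture shows its far end on the stop. I measured its near end about 85 mm in front of the screw axis, where 88 mm is expected; I put the difference down to pixel error.

**Clamping:** I turned the handle clockwise by about 122°. Free turning read about 0.22 N m, and the resistance began to rise after about 95°. The last two readings were 0.38 and 0.37 N m, about 0.15 N m above free turning. A single reading scatters by about 0.03 N m. After letting go, the handle measured at yaw 57°, against 58° where I left it, and the pad sits on the bar.

**Other things on the bench:** The four bystanders I compared by pixel (slide box, spare bar, vial, forceps) and the turquoise bar were unchanged. The small brown bar's patch did change; in the pictures it is in the same place, so this is probably the arm's shadow. I judged the dish and the pen by eye only.

**Disagreements:**
- **Reported tool height:** The fingertips are about 30 mm higher than the reported tool point. My first push at the reported height therefore passed over the bar without touching it. I found the real height by touching the bed.
- **Bed contact:** That touch reached 49 N at the fingertips for a moment, more than I intended. The 40 N limit is stated for the arm and the gripper's body. This contact was at the fingertips, so I can't be sure it doesn't count.
- **Closing on the handle:** The tool was about 2 mm off the handle sideways and read 30 N for a moment. I re-centred it before turning.

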